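Set a sample in the ratchet clamp of a routing jig

ROBOT

A 6-joint arm with a two-finger parallel gripper is mounted at the origin on a cart in front of the work surface, level with it; the furniture and walls round the work are solid. World frame = base frame: x ahead of the robot, y to its left, z up, the work surface at z = 0. Lengths are in m, angles in degrees, forces in N, time in s.
With the tool pointing down it reaches from about 0.375 to 0.9 m from the base axis. Payload 3.1 kg.
Tool frame: the origin (TCP) lies midway between the tips of the shut fingers; the grasp point (between the pads) lies 19 mm behind it; z points along the fingers, y is the line along which they close (so a half turn about z gives the same grasp; the last joint's range is limited). The gripper opens to 87 mm and grips with 3 to 60 N. Pads are 19 mm wide; open, the fingers measure 117 mm over their backs; the gripper's body (75 mm by 190 mm) begins 51 mm behind the grasp point.
Start: joints at [57.955, 30.224, 82.088, -0, 67.689, -10.227], TCP at [0.232, 0.58, 0.223] pointing down, gripper open.
Joint ranges: [-176.69, 176.69], [-43.24, 126.21], [12.49, 139.97], [-82, 262], [0, 151.66], [-163.58, 163.58]. Speed limits (degrees/s): [159.86, 159.86, 180, 180, 180, 180].

INTERFACE

Orientations are given as a 3x3 rotation matrix whose columns are the frame's x, y, z axes.
In Python, from rig import bot, capture gives the robot as it stands.
- The arm moves only by the tool inch_along, called after ">>>" as name(argument=value, ...) on one line, values as JSON. Schema: {"type":"object","properties":{"motion":{"type":"array","items":{"type":"number"},"minItems":7,"maxItems":140},"only":{"type":"string"},"quiet":{"type":"boolean"},"lines":{"type":"string"}},"required":["motion"],"additionalProperties":false}. motion is one flat list of numbers that holds 1 to 20 rows one after another, with no inner brackets; each row has 7 numbers: dx, dy, dz in a scale on which 1.0 is 0.8 m, then a rotation vector rx, ry, rz in fractions of the full range, 1 being 4 rad, then the opening from 0.0 (shut) to 1.0 (fully open); each row is the pose to reach, as a shift and turn from the pose commanded when the call began, along the tool's axes at that moment; what a row does not reach only later rows make up. A row lasts 1/10 s, in which the tool goes at most 0.05 m and 8.59 degrees, less where a joint would pass 70% of its speed; a pose out of reach is approached as far as the arm can. The fingers move at their own pace and stop on an object; the grip force is fixed at half the most. Time passes only in rows, so rows that do not move let the fingers close. The tool returns the time, the measured TCP pose, the force, the opening and the grip force at its end. only (a regular expression) keeps the lines of the reply that match it, lines (a string "A,B") keeps lines A to B, and quiet returns only ok. A shift or turn number past 1, either way, is cut back to 1. Input that does not fit is refused with a message, and nothing moves.
- bot.read_state(): the state, without advancing time (a new reading comes with each control period).
- capture(name): name is "side" or "top" or "wrist"; returns a dict with "color" (420x560x3 uint8, red, green, blue), "K" (3x3 intrinsics, pixels), "D" ([k1, k2, p1, p2, k3] as OpenCV has them; the pictures are not rectified), "view" (4x4, takes a point from world to camera coordinates); the wrist camera has in their place "mount" (4x4, takes a point from camera to tool coordinates, whose origin is the TCP and whose axes are the flange's). Camera axes: x right, y up, looking along -z (the intrinsics and any distortion apply to the point x, -y, -z); pixel columns grow to the right and rows downward; lengths in m; the calibration is good to about 2 mm. A picture is of the moment at which its call begins: read the wrist's pose just before it. There is no depth.
- bot.hand_in(): hands the job in; it is judged then, once.
The state is a dict: "time_s": time; "joint_positions": joint angles; "qvel": joint speeds; "tau": joint torques, N m; "position": TCP position; "tcp_rot": TCP orientation; "force": force on the tool from outside, world axes, zero at the start; "moment": the same for the moment, N m; "opening": opening from 0.0 (shut) to 1.0 (fully open); "grasp_force": force on a finger pad.
Only numpy, scipy, OpenCV 4.12 (cv2) and the standard library are available. Lean on these libraries where they do the work, as an engineer would, in place of code of your own. Each camera call takes 0.05 s, during which the arm holds its last target. There are 200 camera calls.

TASK

Clamp the light wooden sample in the routing jig for its next cut; the ratchet clamp was left closed too far for it to go in. Throw the pawl with the red tab over, clear of the ratchet, turn the wing knob back until the jaw is out of the way, and push the sample gently along the fence until its end sits home on the end stop; then drop the pawl back into the teeth and advance the knob click by click until the sample is held snug, stopping at the first click that takes the red rings of the spring pad into the jaw, for a harder squeeze bruises the wood. Leave the glasses case and the sanding block where they lie.

Things in the scene. Friction and masses are not known exactly. Their poses are not given: they have to be found in the camera images.
- jig: Routing jig, fixed on the table: dark brown plate 245 x 215 x 15 mm. Jig frame: x from the clamp to the fence, y along the fence, z up; origin at table level under the middle of the work place; plate from x -140 to 105, y -75 to 140 mm. Clamp with knob on the -x side; aluminium fence, 26 mm high, on the +x side, its face at x 71 mm give or take 4 mm (adjustable), parallel to y.
- stop_face (a point): Point on the end stop's face that the sample must touch, 8 mm above the plate, at x 41, y -45, z 23 mm in the jig's frame; axes as the jig's. The face looks to +y. With the sample home its centre lies 45 mm to +y of this point.
- end_stop: Fixed aluminium stop block at the -y end of the work place, 46 (x) x 16 x 24 mm above the plate; its +y face is the one meant by stop_face. Origin: 15 mm above the jig's origin.
- sample: Light wooden sample with a milled pocket, 60 (x) x 90 (y) x 16 mm, about 60 g, loose on the jig's plate (15 mm above the table). Starts at the +y end, 65 to 90 mm short of home, 2 to 4 mm off the fence and not quite parallel to it; slides along y to the stop. Origin: centre of its underside; y along its length.
- knob (a joint): Wing knob on the ratchet wheel, vertical axis at jig x -85, y 0. Rad: 0 jaw fully open, grows clockwise seen from above (closing), to 2.8; starts at 2.24. Jaw moves 10 mm/rad; pad meets a sample lying on the fence at 1.2 to 2.0. 28 teeth: clicks at multiples of 0.2244; pawl in, it only advances, and let go under load falls back to the last tooth. Friction 0.025 N m.
- knob_grip (a point): Grip point on the knob's axis, 86 mm above the table. The wing is a black bar 56 mm long, 17 mm thick, 66 to 96 mm above the table, its length along this point's x axis (turns with the knob; along the jig's x at joint value 0). Below it: wheel 78 mm across, teeth to 47 mm above the table, pawl arm to 60 mm.
- pawl (a joint): Throw-over pawl, a steel L pivoted about the jig's x at jig x -117, y -60, z 51 mm. Rad: 0 = arm (60 mm) level to +y, tip in the teeth (rides up to 0.06), tab upright; 1.6 = thrown clear, arm upright, tab level to -y. Its weight holds it either way; it topples by itself past about 0.8, and needs about 0.03 N m. Push the upright tab to -y to free, the upright arm to +y to engage.
- pawl_tab (a point): In the pawl's red tab (14 x 10 x 20 mm), 33 mm from the pivot; moves with the pawl. With the pawl in the teeth the tab stands upright, its top 92 mm above the table.
- pawl_arm (a point): In the pawl's steel arm (9 mm wide along jig x, 7 mm thick), 45 mm from the pivot; moves with the pawl. With the pawl thrown over, the arm stands upright, its end 111 mm above the table.
- spring_pad: Aluminium pressure pad, 32 mm wide, on two stems with red rings in front of the grey jaw block; pushes to +x at jig y -16 to 16. Its face is 5 mm to -x of its origin. Spring 5 N/mm, 12 mm travel: a click adds 11 N, felt as 0.11 N m at the knob. The rings, 2 mm wide at the jaw's face, are inside the jaw from 10 N on (0.10 N m at the knob).
- glasses_case: White glasses case, 62 x 106 x 40 mm, loose on the table; a bystander. Origin: centre of its underside.
- sanding_block: Brown sanding block, 64 x 113 x 35 mm, loose on the table; a bystander. Origin: centre of its underside.

How it is judged:
By the outcome, as a careful person would: the job done as asked, in the order asked, and still so for the second after the job is handed in, with the robot touching nothing.
It also fails if it takes over 72 s, if anything falls off the work surface, if the arm or the gripper's body presses on something with over 40 N, if the wrist force passes 120 N, or if a joint passes its speed limit or range.

## Working session

There is one attempt and no reset: what is moved stays moved. The work goes in short steps, Python scripts to look and compute and a tool call to move; the robot and the scene stay as the last step left them, time stands still between calls to the robot, and variables do not carry over. Pictures are saved under pics/ and viewed, at most 10 in all, crops included, and the job is handed in when it is done.

```bash
mkdir -p pics; ls
```

Run:
```python
from rig import bot,capture
import cv2,numpy as np
s=bot.read_state();print(s)
for n in("side","top"):
    c=capture(n);cv2.imwrite(f"pics/{n}0.png",c["color"][:,:,::-1]);np.savez(f"{n}0.npz",**c);print(n,c["K"],c["D"],c["view"])
```

```text
pics
{'time_s': 0.0, 'joint_positions': array([ 5.79563265e+01,  3.02791382e+01,  8.21586677e+01,  3.77858765e-05,
        6.76896451e+01, -1.02290946e+01]), 'qvel': array([ 0.00726606,  0.00908289, -0.14928908,  0.04113077, -0.03932445,
        0.00997101]), 'tau': array([-1.55751128e-03, -4.40050256e+01, -1.76586199e+01,  6.32878882e-02,
        5.83287387e-02, -1.55605203e-04]), 'position': array([0.23183474, 0.57959568, 0.22155714]), 'tcp_rot': array([[-9.28390976e-01,  3.71603017e-01, -1.18072711e-03],
       [ 3.71604682e-01,  9.28389146e-01, -1.88520735e-03],
       [ 3.95625495e-04, -2.18897321e-03, -9.99997526e-01]]), 'force': array([-0.07852008, -0.20105959,  0.10964382]), 'moment': array([-0.00728188, -0.04011187, -0.04414461]), 'grasp_force': 0.0, 'opening': 0.9991337478266652}
side [[533.5118071    0.         277.49243207]
 [  0.         533.5118071  213.51768398]
 [  0.           0.           1.        ]] [-0.10484845  0.          0.          0.          0.        ] [[-0.89359387  0.44857185 -0.01653132  0.48898534]
 [-0.27819532 -0.52453495  0.80465548  0.08092975]
 [ 0.35227455  0.72363414  0.59351181 -1.31266039]
 [ 0.          0.          0.          1.        ]]
top [[468.85808556   0.         269.11145894]
 [  0.         468.85808556 208.40181407]
 [  0.           0.           1.        ]] [0.00028268 0.         0.         0.         0.        ] [[-7.65476397e-04 -9.99999671e-01 -2.69349196e-04  1.58688915e-02]
 [ 9.90178635e-01 -7.95615192e-04  1.39805716e-01 -5.44951673e-01]
 [-1.39805884e-01 -1.59685843e-04  9.90178918e-01 -9.92954602e-01]
 [ 0.00000000e+00  0.00000000e+00  0.00000000e+00  1.00000000e+00]]
```

View pics/top0.png

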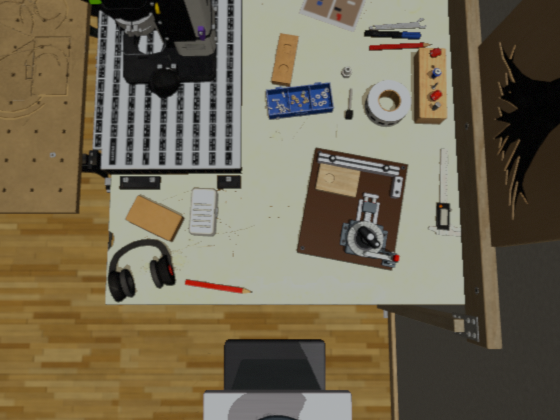

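View pics/side0.png

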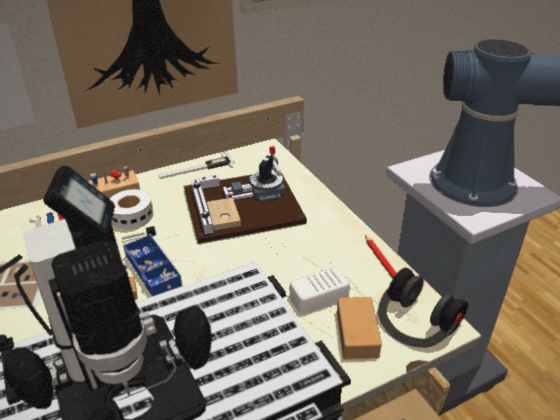

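The top view shows the plate with corners near (315,149), (408,164), (392,269) and (298,252). The fence is on the far side, the stop on the right, and the knob at (367,240) with the red tab at (396,258). So jig x is roughly world x.

Create h.py:
```python
import numpy as np,cv2
from rig import bot,capture
def shot(n,save=None):
    s=bot.read_state(); c=dict(capture(n))
    if n=="wrist":
        T=np.eye(4);T[:3,:3]=s["tcp_rot"];T[:3,3]=s["position"]; c["view"]=np.linalg.inv(T@np.array(c["mount"]))
    if save: cv2.imwrite(f"pics/{save}.png",c["color"][:,:,::-1])
    return c
def ray(c,uv):
    p=cv2.undistortPoints(np.float64(uv).reshape(-1,1,2),np.array(c["K"]),np.array(c["D"])).reshape(-1,2)
    d=np.c_[p[:,0],-p[:,1],-np.ones(len(p))]; R=np.array(c["view"])[:3,:3];t=np.array(c["view"])[:3,3]
    return -R.T@t, d@R
def plane(c,uv,z):
    o,d=ray(c,uv); return o+d*((z-o[2])/d[:,2:])
def proj(c,P):
    V=np.array(c["view"]);q=np.atleast_2d(P)@V[:3,:3].T+V[:3,3]; q=q*[1,-1,-1]
    return cv2.projectPoints(q,np.zeros(3),np.zeros(3),np.array(c["K"]),np.array(c["D"]))[0].reshape(-1,2)
def tri(c1,u1,c2,u2):
    o1,d1=ray(c1,u1);o2,d2=ray(c2,u2);d1=d1[0];d2=d2[0]
    s=np.linalg.lstsq(np.c_[d1,-d2],o2-o1,rcond=None)[0]
    a=o1+s[0]*d1;b=o2+s[1]*d2;return (a+b)/2,np.linalg.norm(a-b)
def rel(p,r=None):
    "shift of TCP to world p, in tool axes"
    s=bot.read_state();return s["tcp_rot"].T@(np.array(p)-s["position"])
```

Run:
```python
from h import *
c=dict(np.load("top0.npz"));img=c["color"]
hsv=cv2.cvtColor(img,cv2.COLOR_RGB2HSV)
print(hsv[230,320],hsv[160,350])
m=(hsv[...,2]<90)&(hsv[...,2]>30)&(hsv[...,0]<20)&(hsv[...,1]>90)
m=m.astype(np.uint8);m[:,:280]=0;m[:,420:]=0;m[:140]=0;m[280:]=0
m=cv2.morphologyEx(m,cv2.MORPH_OPEN,np.ones((3,3)))
n,l,st,_=cv2.connectedComponentsWithStats(m);i=1+np.argmax(st[1:,4]);pts=np.argwhere(l==i)[:,::-1]
P=plane(c,pts,0.015)[:,:2]
r=cv2.minAreaRect(np.float32(P*1000));print(r,cv2.boxPoints(r))
red=(img[...,0]>150)&(img[...,1]<70);red[:,:380]=0;red[:,420:]=0;red[:240]=0;red[280:]=0
print(plane(c,[np.argwhere(red)[:,::-1].mean(0)],0.085))
print(plane(c,[[367,240]],.086))
s=bot.read_state();print(capture("wrist")["mount"],capture("wrist")["K"])
```

```text
[ 12 138  70] [ 98   6 166]
((544.6088256835938, -170.79783630371094), (212.1424102783203, 229.6451416015625), 79.17101287841797) [[ 411.90253  -253.4075  ]
 [ 637.4582   -296.55283 ]
 [ 677.3151    -88.18817 ]
 [ 451.75946   -45.042847]]
[[ 0.43561054 -0.24871036  0.085     ]]
[[ 0.47179011 -0.18780843  0.086     ]]
[[ 2.08788810e-04  9.52726518e-01  3.03829127e-01  8.53740075e-02]
 [ 9.99999945e-01 -2.77660937e-04  1.83478587e-04  3.66011649e-04]
 [ 2.59166395e-04  3.03829072e-01 -9.52726523e-01 -1.61267820e-01]
 [ 0.00000000e+00  0.00000000e+00  0.00000000e+00  1.00000000e+00]] [[311.07621962   0.         279.14888705]
 [  0.         311.07621962 206.30587007]
 [  0.           0.           1.        ]]
```

Units first: shifts go in shares of 0.8 m and turns go in shares of 4 rad. So -0.614 m is -0.7675, -0.571 m is -0.7138, 79 degrees is 0.3447.

>>> inch_along(motion=[-0.7138, -0.7675, -0.0375, 0, 0, 0.3447, 1, -0.7138, -0.7675, -0.0375, 0, 0, 0.3447, 1, -0.7138, -0.7675, -0.0375, 0, 0, 0.3447, 1, -0.7138, -0.7675, -0.0375, 0, 0, 0.3447, 1, -0.7138, -0.7675, -0.0375, 0, 0, 0.3447, 1, -0.7138, -0.7675, -0.0375, 0, 0, 0.3447, 1, -0.7138, -0.7675, -0.0375, 0, 0, 0.3447, 1, -0.7138, -0.7675, -0.0375, 0, 0, 0.3447, 1, -0.7138, -0.7675, -0.0375, 0, 0, 0.3447, 1, -0.7138, -0.7675, -0.0375, 0, 0, 0.3447, 1, -0.7138, -0.7675, -0.0375, 0, 0, 0.3447, 1, -0.7138, -0.7675, -0.0375, 0, 0, 0.3447, 1, -0.7138, -0.7675, -0.0375, 0, 0, 0.3447, 1, -0.7138, -0.7675, -0.0375, 0, 0, 0.3447, 0, -0.7138, -0.7675, -0.0375, 0, 0, 0.3447, 0, -0.7138, -0.7675, -0.0375, 0, 0, 0.3447, 0, -0.7138, -0.7675, -0.0375, 0, 0, 0.3447, 0, -0.7138, -0.7675, -0.0375, 0, 0, 0.3447, 0, -0.7138, -0.7675, -0.0375, 0, 0, 0.3447, 0, -0.7138, -0.7675, -0.0375, 0, 0, 0.3447, 0])

```text
time_s: 2.2
position: [0.5333, -0.2007, 0.2521]
tcp_rot: [[0.187, 0.982, -0.002], [0.982, -0.187, 0.001], [0.001, -0.002, -1.0]]
force: [-0.2, 0.5, 0.4]
opening: 0.448
grasp_force: 0.0
```

Run:
```python
from h import *
s=bot.read_state();print(s["time_s"],s["position"],s["tcp_rot"],s["qvel"],s["joint_positions"])
import pickle
c=shot("wrist","w1");pickle.dump(c,open("w1.pkl","wb"))
```

```text
2.2 [ 0.533269   -0.20073275  0.2521019 ] [[ 0.18716494  0.98232719 -0.00160663]
 [ 0.98232789 -0.18716276  0.00141919]
 [ 0.00109341 -0.00184386 -0.9999977 ]] [ 0.91212685 -0.71394691  0.37449672 -0.16141916 -0.21110155 -0.11204283] [-3.18718721e+01  2.40724201e+01  8.81018982e+01  2.20621794e-02
  6.79467929e+01 -2.10928491e+01]
```

View pics/w1.png

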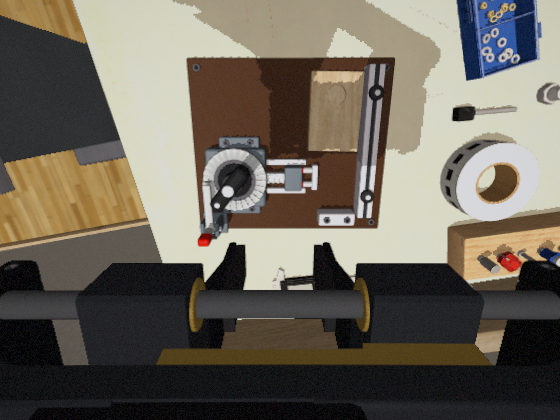

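The wrist view shows the whole jig with corners near (188,59), (394,58) and (379,228). The knob hub is near (233,182), the red tab near (205,240), the pad at about (315,177), and the sample spans (310–362, 70–152).

Create m1.py:
```python
from h import *
import pickle
c=pickle.load(open("w1.pkl","rb"));img=c["color"];hsv=cv2.cvtColor(img,cv2.COLOR_RGB2HSV)
m=((hsv[...,2]<115)&(hsv[...,2]>30)&((hsv[...,0]<16)|(hsv[...,0]>170))&(hsv[...,1]>90)).astype(np.uint8)
m[:,:175]=0;m[:,410:]=0;m[:45]=0;m[234:]=0
m=cv2.morphologyEx(m,cv2.MORPH_OPEN,np.ones((3,3)))
n,l,st,_=cv2.connectedComponentsWithStats(m);k=1+np.argmax(st[1:,4]);M=l==k
P=plane(c,np.argwhere(M)[:,::-1],.015)[:,:2]*1000
r=cv2.minAreaRect(np.float32(P));print(r);print(cv2.boxPoints(r))
# edges: per-row/col extremes
def line(uv):
    q=plane(c,uv,.015)[:,:2]*1000;v=cv2.fitLine(np.float32(q),cv2.DIST_HUBER,0,.01,.01).ravel();return v[2:],v[:2]
rows=[y for y in range(70,140)];L=line([(np.where(M[y])[0].min()-.5,y) for y in rows]);
R=line([(np.where(M[y])[0].max()+.5,y) for y in range(70,215)])
T=line([(x,np.where(M[:,x])[0].min()-.5) for x in range(205,380)])
B=line([(x,np.where(M[:,x])[0].max()+.5) for x in range(240,310)])
def X(a,b):
    t=np.linalg.solve(np.c_[a[1],-b[1]],b[0]-a[0]);return a[0]+t[0]*a[1]
C=np.array([X(L,B),X(R,B),X(R,T),X(L,T)]);print(C,np.linalg.norm(C-np.roll(C,-1,0),axis=1))
J=np.array([[-140,-75],[105,-75],[105,140],[-140,140]],float)
a=J-J.mean(0);b=C-C.mean(0);th=np.arctan2((a[:,0]*b[:,1]-a[:,1]*b[:,0]).sum(),(a*b).sum())
Rm=np.array([[np.cos(th),-np.sin(th)],[np.sin(th),np.cos(th)]]);o=C.mean(0)-Rm@J.mean(0)
print("yaw",np.degrees(th),"org",o,"res",C-(J@Rm.T+o))
np.savez("jig.npz",R=Rm,o=o)
def jig(uv,z): return (plane(c,uv,z/1000)[:,:2]*1000-o)@Rm
red=((img[...,0]>130)&(img[...,1]<60)&(img[...,2]<60));red[:,:190]=0;red[:,225:]=0;red[:220]=0;red[255:]=0
q=np.argwhere(red)[:,::-1];print("tab",len(q),q.mean(0),jig([q.mean(0)],88))
w=((hsv[...,0]>8)&(hsv[...,0]<28)&(hsv[...,2]>120)&(hsv[...,1]>50)).astype(np.uint8);w[:,:295]=0;w[:,366]=0;w[:,366:]=0;w[:60]=0;w[160:]=0
w=cv2.morphologyEx(w,cv2.MORPH_OPEN,np.ones((3,3)))
print("sample",cv2.minAreaRect(np.float32(jig(np.argwhere(w)[:,::-1],31))), )
print(jig(np.argwhere(w)[:,::-1],31).min(0),jig(np.argwhere(w)[:,::-1],31).max(0))
cr=img[120:260,180:400];cv2.imwrite("pics/c1.png",cv2.resize(cr,None,fx=3.6,fy=3.6,interpolation=cv2.INTER_CUBIC)[:,:,::-1])
```

```bash
python3 m1.py
```

```text
((550.8999633789062, -170.05917358398438), (211.04579162597656, 242.21473693847656), 79.23219299316406)
[[ 412.21024  -251.09766 ]
 [ 650.16016  -296.35046 ]
 [ 689.5897    -89.02069 ]
 [ 451.63977   -43.767883]]
[[ 412.28253  -251.89053 ]
 [ 648.7766   -296.72226 ]
 [ 689.489     -88.75551 ]
 [ 451.71875   -43.469574]] [240.7059  211.91429 242.04445 212.1191 ]
yaw -10.818259480330042 org [ 561.65562609 -205.416517  ] res [[ 2.21582962  0.91583615]
 [-1.93582453  2.0692254 ]
 [-1.57770706 -1.1429327 ]
 [ 1.29776301 -1.84211358]]
tab 74 [203.08108108 242.        ] [[-116.91248286  -62.53787264]]
sample ((35.168418884277344, 78.20225524902344), (89.62751770019531, 59.073299407958984), 89.13641357421875)
[ 5.28724325 32.99674999] [ 65.088695   122.69995026]
```

View pics/c1.png

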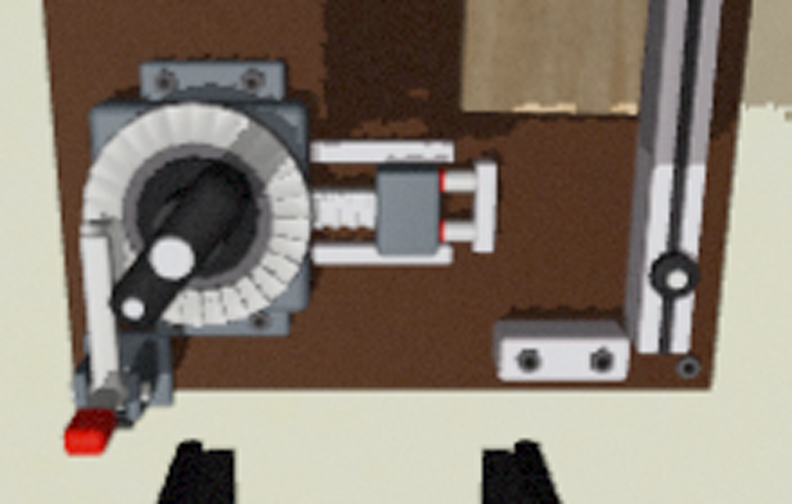

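The crop shows the pawl arm in the teeth on the left with the red tab at about (90,430). The wing's near end is at (135,308), pad and rings are at x≈440–495, and the stop is at (560,355). Next is throwing the pawl.

Add to h.py:
```python
def W(jx,jy,z):
    g=np.load("jig.npz");return np.r_[g["R"]@[jx,jy]+g["o"],z]/1000
def J():
    g=np.load("jig.npz");s=bot.read_state();p=s["position"]*1000;y=s["tcp_rot"][:,1]
    return np.r_[g["R"].T@(p[:2]-g["o"]),p[2],np.degrees(np.arctan2(y[1],y[0]))-np.degrees(np.arctan2(g["R"][1,0],g["R"][0,0]))]
```

```bash
python3 -c "
from h import *
print(J(),rel(W(-123,-42.5,76)))"
```

```text
[-2.87639384e+01 -4.32752465e-01  2.52298566e+02  6.93317962e-02] [-0.04210179 -0.09401532  0.17640814]
```

Converted, 0.176 m is 0.22, 0.165 m is 0.2063.

>>> inch_along(motion=[-0.0525, -0.0625, 0.0125, 0, 0, 0, 0, -0.0525, -0.1175, 0.0375, 0, 0, 0, 0, -0.0525, -0.1175, 0.1, 0, 0, 0, 0, -0.0525, -0.1175, 0.15, 0, 0, 0, 0, -0.0525, -0.1175, 0.1875, 0, 0, 0, 0, -0.0525, -0.1175, 0.2063, 0, 0, 0, 0, -0.0525, -0.1175, 0.22, 0, 0, 0, 0, -0.0525, -0.1175, 0.22, 0, 0, 0, 0])

```text
time_s: 3.05
position: [0.4334, -0.2243, 0.0758]
tcp_rot: [[0.186, 0.982, -0.002], [0.982, -0.186, 0.002], [0.001, -0.002, -1.0]]
force: [-0.1, 0.3, -0.3]
opening: 0.007
grasp_force: 0.0
```

```bash
python3 -c "
from h import *
print(J(),bot.read_state()['moment']);shot('wrist','w2')"
```

```text
[-1.22395027e+02 -4.26185636e+01  7.58186223e+01  7.65191973e-02] [-0.0930497   0.03037402  0.0470118 ]
```

View pics/w2.png

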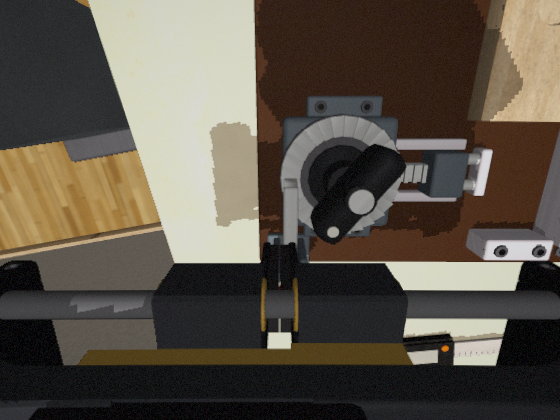

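The fingers stand at (280,250) between the wing's near end and the tab, with the wing clear. Now I push along tool −x.

Converted, -0.046 m is -0.0575, -0.042 m is -0.0525.

>>> inch_along(motion=[-0.0075, 0, 0, 0, 0, 0, 0, -0.015, 0, 0, 0, 0, 0, 0, -0.0225, 0, 0, 0, 0, 0, 0, -0.03, 0, 0, 0, 0, 0, 0, -0.0375, 0, 0, 0, 0, 0, 0, -0.045, 0, 0, 0, 0, 0, 0, -0.0525, 0, 0, 0, 0, 0, 0, -0.0575, 0, 0, 0, 0, 0, 0, -0.0575, 0, 0, 0, 0, 0, 0, -0.0575, 0, 0, 0, 0, 0, 0])

```text
time_s: 4.1
position: [0.4251, -0.2707, 0.0765]
tcp_rot: [[0.188, 0.982, -0.0], [0.982, -0.188, 0.0], [0.0, -0.0, -1.0]]
force: [-0.3, -0.6, -0.0]
opening: 0.003
grasp_force: 0.0
```

```bash
python3 -c "
from h import *
print(J())
for n in ('side','top'):
    c=shot(n);u=proj(c,W(-117,-60,70))[0];print(u);x,y=map(int,u);a=c['color'][max(0,y-50):y+50,x-65:x+65]
    cv2.imwrite(f'pics/p_{n}.png',cv2.resize(a,None,fx=3,fy=3,interpolation=cv2.INTER_CUBIC)[:,:,::-1])
a,b=[cv2.imread(f'pics/p_{n}.png') for n in('side','top')];cv2.imwrite('pics/p1.png',np.hstack([a,b]))"
```

```text
[-1.21827289e+02 -8.97846583e+01  7.64797359e+01 -1.42319945e-02]
[273.35652465 154.49156456]
[391.94144518 257.82594578]
```

View pics/p1.png

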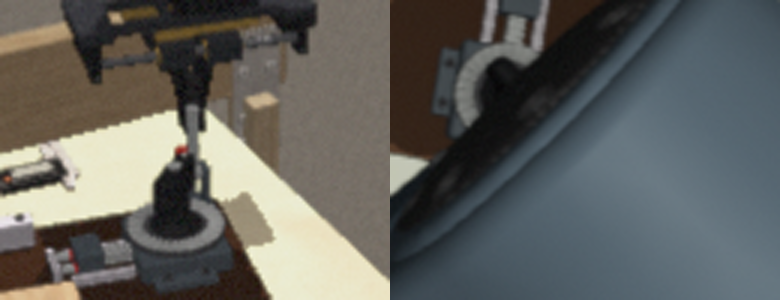

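The arm (silver bar at (195,150)) now stands upright, so the pawl is thrown. Next I go to the knob.

Converted, -0.09 m is -0.1125, 0.089 m is 0.1113, 38.3 degrees is 0.1671.

>>> inch_along(motion=[0, 0, -0.0625, 0, 0, 0, 0, 0, 0, -0.1125, 0, 0, 0, 0.2, 0.05, 0.025, -0.1125, 0, 0, 0.0371, 0.5, 0.1113, 0.0463, -0.1125, 0, 0, 0.0742, 0.5, 0.1125, 0.0463, -0.1125, 0, 0, 0.1113, 0.5, 0.1125, 0.0463, -0.1125, 0, 0, 0.1484, 0.5, 0.1125, 0.0463, -0.1125, 0, 0, 0.1671, 0.5, 0.1125, 0.0463, -0.1125, 0, 0, 0.1671, 0.5])

```text
time_s: 5.0
position: [0.4785, -0.1886, 0.1665]
tcp_rot: [[0.755, 0.655, -0.0], [0.655, -0.755, 0.0], [-0.0, -0.0, -1.0]]
force: [-0.0, -0.4, -0.6]
opening: 0.48
grasp_force: 0.0
```

```bash
python3 -c "
from h import *
print(J(),rel(W(-85,0,67)))
c=shot('wrist','w3')
print(proj(c,W(-85,0,96)))
hsv=cv2.cvtColor(c['color'],cv2.COLOR_RGB2HSV)"
```

```text
[-84.81249247   0.86979961 166.51315593 -38.22459175] [-0.00079247  0.00042342  0.09951308]
[[281.34398652 218.9822383 ]]
```

View pics/w3.png

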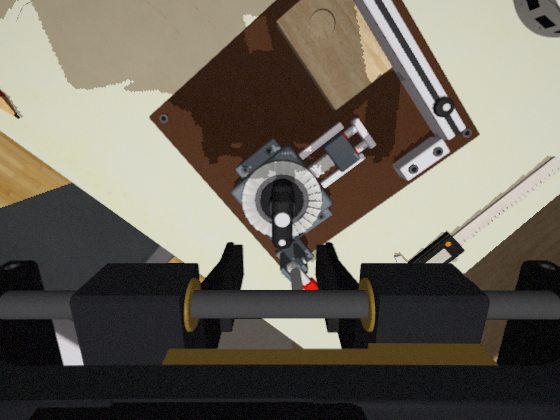

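The wing lines up with the image column at x≈282, and its centre spot (281,220) matches the prediction. I descend and grip.

Converted, 0.099 m is 0.1238, 0.08 m is 0.1.

>>> inch_along(motion=[-0.0013, 0, 0.05, 0, 0, 0, 0.5, -0.0013, 0, 0.1, 0, 0, 0, 0.5, -0.0013, 0, 0.1238, 0, 0, 0, 0.5, -0.0013, 0, 0.1238, 0, 0, 0, 0.5, -0.0013, 0, 0.1238, 0, 0, 0, 0, -0.0013, 0, 0.1238, 0, 0, 0, 0, -0.0013, 0, 0.1238, 0, 0, 0, 0, -0.0013, 0, 0.1238, 0, 0, 0, 0, -0.0013, 0, 0.1238, 0, 0, 0, 0])

```text
time_s: 5.95
position: [0.4791, -0.1911, 0.0686]
tcp_rot: [[0.756, 0.655, 0.003], [0.655, -0.756, -0.002], [0.001, 0.004, -1.0]]
force: [0.5, -1.5, 3.4]
opening: 0.195
grasp_force: 30.0
```

```bash
python3 -c "
from h import *
print(J(),bot.read_state()['moment'],bot.read_state()['joint_positions'])"
```

```text
[-83.81756324  -1.40423371  68.64731335 -38.28704991] [-0.25225549  0.03752296 -0.01368725] [-3.41642340e+01  3.59125329e+01  1.05126948e+02 -1.96331165e-02
  3.87310388e+01  1.49562736e+01]
```

Converted, -0.001 m is -0.0013, -50 degrees is -0.2182.

>>> inch_along(motion=[-0.0013, 0, 0, 0, 0, -0.0371, 0, -0.0013, 0, 0, 0, 0, -0.0742, 0, -0.0013, 0, 0, 0, 0, -0.1091, 0, -0.0013, 0, 0, 0, 0, -0.144, 0, -0.0013, 0, 0, 0, 0, -0.1789, 0, -0.0013, 0, 0, 0, 0, -0.2182, 0, -0.0013, 0, 0, 0, 0, -0.2182, 0])

```text
time_s: 6.65
position: [0.4792, -0.1912, 0.0686]
tcp_rot: [[-0.015, 1.0, 0.005], [1.0, 0.015, -0.002], [-0.002, 0.005, -1.0]]
force: [3.9, 0.5, 4.2]
opening: 0.191
grasp_force: 30.0
```

```bash
python3 -c "
from h import *
print(J(),bot.read_state()['moment'])"
```

```text
[-83.64240588  -1.51276054  68.63265489  11.6739698 ] [ 0.38581355 -0.58886797  0.03015501]
```

Converted, -0.12 m is -0.15, -0.08 m is -0.1, -50 degrees is -0.2182.

>>> inch_along(motion=[0, 0, 0, 0, 0, -0.0371, 0, 0, 0, 0, 0, 0, -0.0742, 0, 0, 0, 0, 0, 0, -0.1091, 0, 0, 0, 0, 0, 0, -0.144, 0, 0, 0, 0, 0, 0, -0.1789, 0, 0, 0, 0, 0, 0, -0.2182, 0, 0, 0, 0, 0, 0, -0.2182, 0, 0, 0, 0, 0, 0, -0.2182, 0.45, 0, 0, 0, 0, 0, -0.2182, 0.45, 0, 0, 0, 0, 0, -0.2182, 0.45, 0, 0, -0.05, 0, 0, -0.2182, 0.45, 0, 0, -0.1, 0, 0, -0.2182, 0.45, 0, 0, -0.15, 0, 0, -0.2182, 0.45, 0, 0, -0.15, 0, 0, -0.2182, 0.3])

```text
time_s: 8.05
position: [0.4795, -0.1925, 0.1922]
tcp_rot: [[-0.775, 0.632, 0.008], [0.631, 0.775, -0.006], [-0.01, 0.001, -1.0]]
force: [0.1, -0.7, -0.2]
opening: 0.416
grasp_force: 0.0
```

```bash
python3 -c "
from h import *
import pickle
print(J(),bot.read_state()['moment'],bot.read_state()['force'])
c=shot('wrist','w4');pickle.dump(c,open('w4.pkl','wb'))"
```

```text
[-83.11738613  -2.75184602 192.17269458  61.65582046] [ 0.03852701  0.00975158 -0.00093067] [ 0.05458692 -0.68235466 -0.17642096]
```

View pics/w4.png

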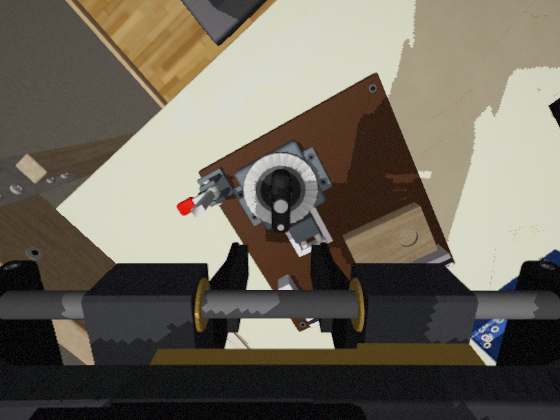

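The wing now lies along image column 281, the jaw block has drawn back toward the wheel, and the sample (390,240) is untouched. Next I move beside the sample and push it to the fence.

```bash
python3 -c "
from h import *
print(rel(W(-18,77,100)))"
```

```text
[-0.02072913  0.10130163  0.08996534]
```

Converted, 0.101 m is 0.1263, 0.09 m is 0.1125, 61.7 degrees is 0.2692.

>>> inch_along(motion=[-0.0125, 0.05, 0, 0, 0, 0.0371, 0, -0.0263, 0.1, 0, 0, 0, 0.0742, 0, -0.0263, 0.1263, 0.025, 0, 0, 0.1113, 0, -0.0263, 0.1263, 0.0375, 0, 0, 0.1484, 0, -0.0263, 0.1263, 0.0625, 0, 0, 0.1854, 0, -0.0263, 0.1263, 0.0875, 0, 0, 0.2225, 0, -0.0263, 0.1263, 0.1125, 0, 0, 0.2596, 0, -0.0263, 0.1263, 0.1125, 0, 0, 0.2692, 0, -0.0263, 0.1263, 0.1125, 0, 0, 0.2692, 0])

```text
time_s: 9.0
position: [0.5549, -0.1249, 0.095]
tcp_rot: [[0.188, 0.982, -0.005], [0.982, -0.188, 0.002], [0.001, -0.006, -1.0]]
force: [0.5, -0.1, 0.8]
opening: 0.007
grasp_force: 0.0
```

Run:
```python
from h import *
print(J(),rel(W(-18,77,21)))
c=shot('wrist','w5');img=c['color'];g=np.load('jig.npz')
hsv=cv2.cvtColor(img,cv2.COLOR_RGB2HSV)
w=((hsv[...,0]>8)&(hsv[...,0]<28)&(hsv[...,2]>120)&(hsv[...,1]>50)&(hsv[...,1]<150)).astype(np.uint8)
w=cv2.morphologyEx(w,cv2.MORPH_OPEN,np.ones((5,5)))
n,l,st,ce=cv2.connectedComponentsWithStats(w)
for i in range(1,n):
    if st[i,4]>600:
        q=(plane(c,np.argwhere(l==i)[:,::-1],.031)[:,:2]*1000-g['o'])@g['R'];print(st[i],cv2.minAreaRect(np.float32(q)),q.min(0),q.max(0))
```

```text
[-2.17277638e+01  7.78701760e+01  9.49593892e+01 -2.32891845e-02] [-0.00095372  0.00415503  0.07393559]
[  163     0   321   157 24336] ((4.8066253662109375, 185.51560974121094), (91.62244415283203, 209.42385864257812), 83.53368377685547) [-97.17316829 128.77419897] [109.70699786 225.98858462]
[ 314  164   87   99 7609] ((34.67263412475586, 83.19790649414062), (79.7553482055664, 60.242591857910156), 89.28155517578125) [ 4.23008709 43.69296213] [ 65.06138568 123.04242799]
[   0  212   34   54 1259] ((-229.3796844482422, 61.34809112548828), (49.34712600708008, 25.187292098999023), 75.0234375) [-247.92031767   40.76420998] [-219.38186631   85.79907874]
```

View pics/w5.png

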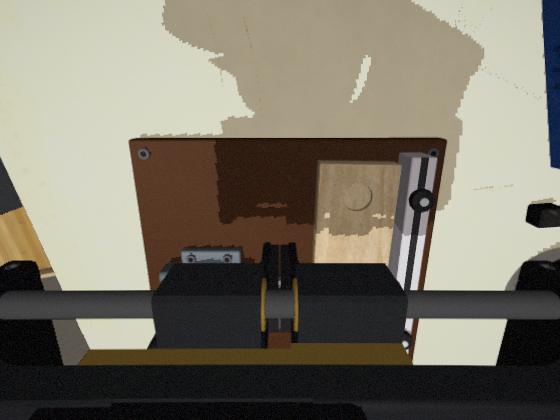

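The sample (315–400, 162–262) is right of the fingers (280,260), with about 11 mm of clearance. I descend and push it softly to the fence.

Converted, 0.074 m is 0.0925, 0.065 m is 0.0813.

>>> inch_along(motion=[0, 0.005, 0.05, 0, 0, 0, 0, 0, 0.005, 0.0813, 0, 0, 0, 0, 0, 0.005, 0.0925, 0, 0, 0, 0, 0, 0.0075, 0.0925, 0, 0, 0, 0, 0, 0.01, 0.0925, 0, 0, 0, 0, 0, 0.0125, 0.0925, 0, 0, 0, 0, 0, 0.015, 0.0925, 0, 0, 0, 0, 0, 0.0169, 0.0925, 0, 0, 0, 0, 0, 0.0181, 0.0925, 0, 0, 0, 0, 0, 0.0181, 0.0925, 0, 0, 0, 0])

```text
time_s: 10.05
position: [0.5716, -0.1284, 0.0238]
tcp_rot: [[0.188, 0.982, 0.001], [0.982, -0.188, -0.0], [-0.0, 0.001, -1.0]]
force: [0.6, 0.3, 0.2]
opening: 0.006
grasp_force: 0.0
```

```bash
python3 -c "
from h import *
print(J())"
```

```text
[-4.71375208e+00  7.75545911e+01  2.38360660e+01  1.48260198e-03]
```

Converted, 0.003 m is 0.0038, 0.002 m is 0.0025.

>>> inch_along(motion=[0, 0.0013, 0, 0, 0, 0, 0, 0, 0.0025, 0, 0, 0, 0, 0, 0, 0.0038, 0, 0, 0, 0, 0, 0, 0.0038, 0, 0, 0, 0, 0])

```text
time_s: 10.45
position: [0.5742, -0.1288, 0.0235]
tcp_rot: [[0.188, 0.982, -0.0], [0.982, -0.188, 0.0], [0.0, -0.0, -1.0]]
force: [0.6, 0.3, 0.1]
opening: 0.005
grasp_force: 0.1
```

>>> inch_along(motion=[0, 0.0013, 0, 0, 0, 0, 0, 0, 0.0025, 0, 0, 0, 0, 0, 0, 0.0025, 0, 0, 0, 0, 0])

```text
time_s: 10.75
position: [0.5764, -0.1293, 0.0235]
tcp_rot: [[0.188, 0.982, 0.0], [0.982, -0.188, -0.0], [-0.0, 0.0, -1.0]]
force: [-1.0, -0.2, 0.4]
opening: 0.003
grasp_force: 0.0
```

Converted, 0.001 m is 0.0013.

>>> inch_along(motion=[0, 0.0013, 0, 0, 0, 0, 0, 0, 0.0013, 0, 0, 0, 0, 0])

```text
time_s: 10.95
position: [0.5767, -0.1293, 0.0235]
tcp_rot: [[0.188, 0.982, -0.001], [0.982, -0.188, 0.0], [0.0, -0.001, -1.0]]
force: [-2.0, -0.3, 0.8]
opening: 0.005
grasp_force: 0.8
```

>>> inch_along(motion=[0, 0.0013, 0, 0, 0, 0, 0, 0, 0.0013, 0, 0, 0, 0, 0])

```text
time_s: 11.15
position: [0.5767, -0.1293, 0.0234]
tcp_rot: [[0.187, 0.982, -0.003], [0.982, -0.187, 0.001], [0.0, -0.003, -1.0]]
force: [-5.4, -0.3, 3.0]
opening: 0.006
grasp_force: 2.2
```

Create samp.py:
```python
from h import *
import sys
print(J())
c=shot('wrist',sys.argv[1]);img=c['color'];g=np.load('jig.npz')
hsv=cv2.cvtColor(img,cv2.COLOR_RGB2HSV)
w=((hsv[...,0]>8)&(hsv[...,0]<28)&(hsv[...,2]>120)&(hsv[...,1]>50)&(hsv[...,1]<150)).astype(np.uint8)
w=cv2.morphologyEx(w,cv2.MORPH_OPEN,np.ones((5,5)))
n,l,st,ce=cv2.connectedComponentsWithStats(w)
for i in range(1,n):
    q=(plane(c,np.argwhere(l==i)[:,::-1],.031)[:,:2]*1000-g['o'])@g['R']
    if st[i,4]>500 and 0<q.mean(0)[0]<75: print(st[i],cv2.minAreaRect(np.float32(q)),q.min(0),q.max(0))
```

```bash
python3 samp.py w6
```

```text
[4.98404666e-01 7.76283266e+01 2.34195553e+01 1.62722916e-02]
[  165     0   363   149 30434] ((29.472930908203125, 174.3396759033203), (160.65602111816406, 62.36297607421875), 0.04378136247396469) [-50.86932415 143.12044945] [109.79679096 205.49211411]
[ 297  187  116   93 8507] ((38.059627532958984, 97.12858581542969), (59.03129196166992, 52.85520553588867), 0.044137466698884964) [ 8.53228811 70.72176965] [ 67.57341151 123.57541547]
```

Converted, 0.066 m is 0.0825, 0.06 m is 0.075.

>>> inch_along(motion=[0, -0.01, 0, 0, 0, 0, 0, 0, -0.0125, -0.0375, 0, 0, 0, 0, 0.025, 0.0125, -0.0625, 0, 0, 0, 0, 0.075, 0.045, -0.0625, 0, 0, 0, 0, 0.0825, 0.0475, -0.0375, 0, 0, 0, 0, 0.0825, 0.0475, -0.005, 0, 0, 0, 0, 0.0825, 0.0475, -0.0013, 0, 0, 0, 0, 0.0825, 0.0475, -0.0013, 0, 0, 0, 0])

```text
time_s: 12.0
position: [0.6276, -0.0717, 0.0239]
tcp_rot: [[0.188, 0.982, -0.001], [0.982, -0.188, 0.0], [0.0, -0.001, -1.0]]
force: [0.5, -1.3, -0.0]
opening: 0.004
grasp_force: 0.0
```

```bash
python3 samp.py w7
```

```text
[ 3.96995040e+01  1.43683197e+02  2.39181066e+01 -1.17855567e-02]
[  115     0   409   182 38522] ((55.705543518066406, 236.48489379882812), (76.20893859863281, 181.664306640625), 85.75967407226562) [-35.2309705  192.52310063] [145.51139789 271.68958515]
[233 155  41  36 632] ((26.47091293334961, 197.11927795410156), (14.891119003295898, 22.65226936340332), 45.36351013183594) [ 15.28847874 187.85601657] [ 35.33363413 205.70842331]
[320 191  32  60 628] ((69.29717254638672, 169.80990600585938), (33.735374450683594, 13.566206932067871), 76.45838165283203) [ 60.39199279 154.13856588] [ 76.34104395 187.33126422]
[ 266  192   56   59 1145] ((44.69981002807617, 170.35086059570312), (20.872888565063477, 36.08889389038086), 51.07542037963867) [ 31.58029816 154.12867048] [ 60.67182034 186.79998876]
```

Converted, -0.078 m is -0.0975, -0.077 m is -0.0963.

>>> inch_along(motion=[-0.0063, 0, 0, 0, 0, 0, 0, -0.0125, 0, 0, 0, 0, 0, 0, -0.0188, 0, 0, 0, 0, 0, 0, -0.025, 0, 0, 0, 0, 0, 0, -0.0313, 0, 0, 0, 0, 0, 0, -0.0375, 0, 0, 0, 0, 0, 0, -0.0438, 0, 0, 0, 0, 0, 0, -0.05, 0, 0, 0, 0, 0, 0, -0.0563, 0, 0, 0, 0, 0, 0, -0.0625, 0, 0, 0, 0, 0, 0, -0.0688, 0, 0, 0, 0, 0, 0, -0.075, 0, 0, 0, 0, 0, 0, -0.0813, 0, 0, 0, 0, 0, 0, -0.0875, 0, 0, 0, 0, 0, 0, -0.0925, 0, 0, 0, 0, 0, 0, -0.0963, 0, 0, 0, 0, 0, 0, -0.0975, 0, 0, 0, 0, 0, 0])

```text
time_s: 13.75
position: [0.6131, -0.1489, 0.0245]
tcp_rot: [[0.188, 0.982, -0.0], [0.982, -0.188, -0.0], [-0.0, -0.0, -1.0]]
force: [-0.2, 0.6, -0.4]
opening: 0.005
grasp_force: 0.2
```

>>> inch_along(motion=[-0.0025, 0, 0, 0, 0, 0, 0, -0.005, 0, 0, 0, 0, 0, 0, -0.0075, 0, 0, 0, 0, 0, 0, -0.0075, 0, 0, 0, 0, 0, 0])

```text
time_s: 14.15
position: [0.6121, -0.1547, 0.0246]
tcp_rot: [[0.188, 0.982, 0.0], [0.982, -0.188, -0.0], [-0.0, 0.0, -1.0]]
force: [0.5, -0.3, 0.2]
opening: 0.005
grasp_force: 0.0
```

>>> inch_along(motion=[-0.0013, 0, 0, 0, 0, 0, 0, -0.0025, 0, 0, 0, 0, 0, 0, -0.0038, 0, 0, 0, 0, 0, 0, -0.0038, 0, 0, 0, 0, 0, 0])

```text
time_s: 14.55
position: [0.6116, -0.1575, 0.0246]
tcp_rot: [[0.188, 0.982, 0.0], [0.982, -0.188, -0.0], [-0.0, 0.0, -1.0]]
force: [0.5, 0.1, -0.1]
opening: 0.008
grasp_force: 0.0
```

```bash
python3 -c "
from h import *
print(J())"
```

```text
[ 4.00214551e+01  5.64273623e+01  2.45975203e+01 -2.13982389e-03]
```

Converted, -0.002 m is -0.0025, -0.001 m is -0.0013.

>>> inch_along(motion=[-0.0013, 0, 0, 0, 0, 0, 0, -0.0025, 0, 0, 0, 0, 0, 0, -0.0025, 0, 0, 0, 0, 0, 0])

```text
time_s: 14.85
position: [0.6112, -0.1589, 0.0246]
tcp_rot: [[0.188, 0.982, -0.0], [0.982, -0.188, 0.001], [0.001, -0.0, -1.0]]
force: [0.3, 1.6, -0.5]
opening: 0.002
grasp_force: 1.1
```

>>> inch_along(motion=[-0.0013, 0, 0, 0, 0, 0, 0, -0.0019, 0, 0, 0, 0, 0, 0, -0.0019, 0, 0, 0, 0, 0, 0])

```text
time_s: 15.15
position: [0.6111, -0.159, 0.0246]
tcp_rot: [[0.188, 0.982, 0.0], [0.982, -0.188, 0.003], [0.003, -0.0, -1.0]]
force: [1.2, 5.7, 1.0]
opening: 0.001
grasp_force: 3.2
```

>>> inch_along(motion=[-0.0013, 0, 0, 0, 0, 0, 0, -0.0013, 0, 0, 0, 0, 0, 0])

```text
time_s: 15.35
position: [0.611, -0.159, 0.0246]
tcp_rot: [[0.189, 0.982, 0.0], [0.982, -0.189, 0.004], [0.004, -0.0, -1.0]]
force: [3.0, 8.3, 1.1]
opening: 0.005
grasp_force: 4.5
```

```bash
python3 samp.py w8
```

```text
[39.80729185 54.81435603 24.5787215  -0.07337106]
```

The sample is home: the finger stopped at y 54.8 and the force rose to 8 N. I back off, rise, and go behind the upright pawl arm.

Converted, -0.157 m is -0.1963, -0.14 m is -0.175.

>>> inch_along(motion=[0.0075, 0, 0, 0, 0, 0, 0, 0.0188, 0, 0, 0, 0, 0, 0, 0.0188, 0, -0.0625, 0, 0, 0, 0, 0.0125, -0.0125, -0.1125, 0, 0, 0, 0, -0.0125, -0.0375, -0.1625, 0, 0, 0, 0, -0.05, -0.075, -0.175, 0, 0, 0, 0, -0.0875, -0.1125, -0.175, 0, 0, 0, 0, -0.125, -0.15, -0.175, 0, 0, 0, 0, -0.1688, -0.1875, -0.175, 0, 0, 0, 0, -0.1688, -0.1963, -0.175, 0, 0, 0, 0, -0.1688, -0.1963, -0.175, 0, 0, 0, 0])

```text
time_s: 16.5
position: [0.4299, -0.2651, 0.1646]
tcp_rot: [[0.191, 0.982, -0.001], [0.982, -0.191, 0.001], [0.0, -0.001, -1.0]]
force: [-0.7, 0.4, -0.2]
opening: 0.001
grasp_force: 0.0
```

```bash
python3 -c "
from h import *
print(J(),rel(W(-117,-83,80)))
c=shot('wrist','w9')"
```

```text
[-1.18241119e+02 -8.33496444e+01  1.64631041e+02 -1.64264016e-01] [0.00031908 0.00130755 0.08463016]
```

View pics/w9.png

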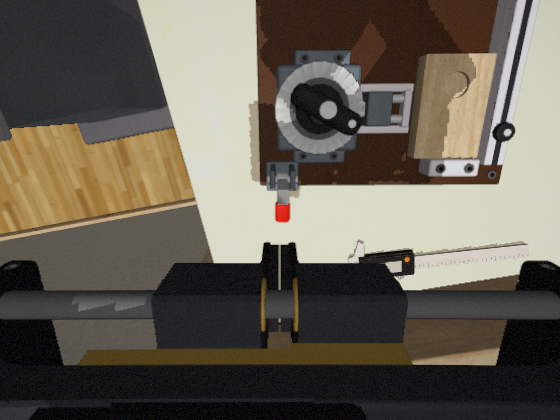

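The sample rests on the stop (450,165) and along the fence. The pawl arm (282,180) stands in line with the fingers. Next I descend and push +y.

Units first: shifts go in shares of 0.8 m and turns go in shares of 4 rad. So 0.084 m is 0.105, 0.07 m is 0.0875.

>>> inch_along(motion=[0, 0, 0.05, 0, 0, 0, 0, 0, 0, 0.0875, 0, 0, 0, 0, 0, 0, 0.105, 0, 0, 0, 0, 0.0063, 0, 0.105, 0, 0, 0, 0, 0.0138, 0, 0.105, 0, 0, 0, 0, 0.0213, 0, 0.105, 0, 0, 0, 0, 0.0288, 0, 0.105, 0, 0, 0, 0, 0.0363, 0, 0.105, 0, 0, 0, 0, 0.045, 0, 0.105, 0, 0, 0, 0, 0.0538, 0, 0.105, 0, 0, 0, 0, 0.0625, 0, 0.105, 0, 0, 0, 0, 0.0625, 0, 0.105, 0, 0, 0, 0, 0.0625, 0, 0.105, 0, 0, 0, 0, 0.0625, 0, 0.0625, 0, 0, 0, 0, 0.0625, 0, 0.005, 0, 0, 0, 0, 0.0625, 0, 0, 0, 0, 0, 0])

```text
time_s: 18.15
position: [0.4433, -0.2183, 0.1689]
tcp_rot: [[0.188, 0.982, 0.008], [0.982, -0.188, -0.007], [-0.005, 0.009, -1.0]]
force: [1.5, -1.6, 0.7]
opening: 0.002
grasp_force: 0.0
```

```bash
python3 -c "
from h import *
print(J(),rel(W(-85,0,160)))
c=shot('wrist','w10')"
```

```text
[-1.13796689e+02 -3.48443363e+01  1.68878257e+02 -1.60691811e-02] [0.03489698 0.02870522 0.00896724]
```

View pics/w10.png

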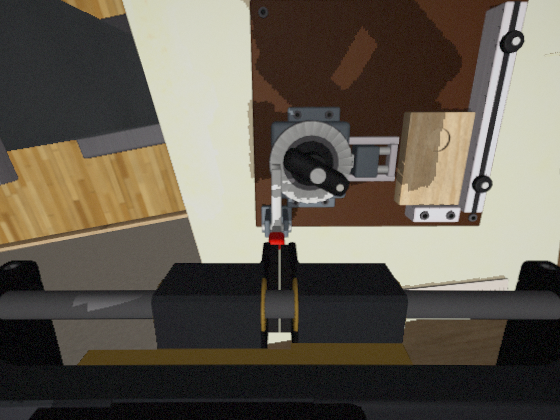

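The pawl lies in the teeth again, with the tab upright at (277,239). I have now viewed 11 pictures, one over the 10 allowed, so from here I go by numbers only. Next I regrip the knob.

Converted, 0.035 m is 0.0438, 0.0287 m is 0.0359, -61.7 degrees is -0.2692.

>>> inch_along(motion=[0.0438, 0.0359, 0, 0, 0, -0.0371, 0.5, 0.0438, 0.0359, 0, 0, 0, -0.0742, 0.5, 0.0438, 0.0359, 0, 0, 0, -0.1091, 0.5, 0.0438, 0.0359, 0, 0, 0, -0.144, 0.5, 0.0438, 0.0359, 0, 0, 0, -0.1789, 0.5, 0.0438, 0.0359, 0, 0, 0, -0.2138, 0.5, 0.0438, 0.0359, 0, 0, 0, -0.2487, 0.5, 0.0438, 0.0359, 0, 0, 0, -0.2692, 0.5, 0.0438, 0.0359, 0, 0, 0, -0.2692, 0.5, 0.0438, 0.0359, 0, 0, 0, -0.2692, 0.5])

```text
time_s: 19.2
position: [0.4747, -0.1866, 0.1636]
tcp_rot: [[-0.774, 0.633, -0.002], [0.633, 0.774, 0.001], [0.002, -0.0, -1.0]]
force: [0.5, -0.1, -0.7]
opening: 0.496
grasp_force: 0.0
```

Run:
```python
from h import *
print(J(),rel(W(-84.5,-0.5,68)))
g=np.load('jig.npz');c=shot('wrist','w11');img=c['color'].astype(int)
r=((img[...,0]>110)&(img[...,1]<70)&(img[...,2]<70)).astype(np.uint8)
n,l,st,ce=cv2.connectedComponentsWithStats(r)
for i in range(1,n):
    if st[i,4]>3: print(st[i],(plane(c,[ce[i]],.035)[0,:2]*1000-g['o'])@g['R'])
# wing angle from dark pixels near axis
m=(img.max(2)<45).astype(np.uint8);u=proj(c,W(-85,0,96))[0];print(u)
```

```text
[-88.89454419   2.12671789 163.64824583  61.57587948] [-0.00528873 -0.00020092  0.09563884]
[187 212  16  21 175] [-107.29509946  -83.89044599]
[279.26478464 226.78883527]
```

Converted, 0.096 m is 0.12, 0.08 m is 0.1.

>>> inch_along(motion=[-0.005, 0, 0.05, 0, 0, 0, 0.5, -0.005, 0, 0.1, 0, 0, 0, 0.5, -0.005, 0, 0.12, 0, 0, 0, 0.5, -0.005, 0, 0.12, 0, 0, 0, 0.5, -0.005, 0, 0.12, 0, 0, 0, 0, -0.005, 0, 0.12, 0, 0, 0, 0, -0.005, 0, 0.12, 0, 0, 0, 0, -0.005, 0, 0.12, 0, 0, 0, 0, -0.005, 0, 0.12, 0, 0, 0, 0])

```text
time_s: 20.15
position: [0.4785, -0.1902, 0.0696]
tcp_rot: [[-0.776, 0.63, 0.001], [0.63, 0.776, -0.002], [-0.002, -0.001, -1.0]]
force: [-2.1, -2.2, 4.2]
opening: 0.188
grasp_force: 30.0
```

```bash
python3 -c "
from h import *
print(J(),bot.read_state()['moment'],bot.read_state()['joint_positions'])"
```

```text
[-84.49354476  -0.62972572  69.55712839  61.74752414] [-0.47698516  0.44175404  0.00333712] [-34.08017395  35.81296352 105.11299548  -0.10736327  38.97251099
 -84.92608369]
```

Converted, 38 degrees is 0.1658.

>>> inch_along(motion=[0, 0, 0, 0, 0, 0.0349, 0, 0, 0, 0, 0, 0, 0.0698, 0, 0, 0, 0, 0, 0, 0.1047, 0, 0, 0, 0, 0, 0, 0.1396, 0, 0, 0, 0, 0, 0, 0.1658, 0, 0, 0, 0, 0, 0, 0.1658, 0])

```text
time_s: 20.75
position: [0.4791, -0.1899, 0.0695]
tcp_rot: [[-0.223, 0.975, 0.002], [0.975, 0.223, -0.001], [-0.002, 0.002, -1.0]]
force: [-0.2, -0.5, 6.0]
opening: 0.193
grasp_force: 30.0
```

Create t.py:
```python
from h import *
s=bot.read_state();j=J();th=90-j[3]
print("theta deg",th,"rad",np.radians(th),"click",th/12.857,"Mz",s["moment"][2],"F",s["force"],"pos",j[:3],"t",s["time_s"])
```

```bash
python3 t.py
```

```text
theta deg 66.30064162035706 rad 1.1571644924600188 click 5.156773867959638 Mz -0.039675257186427074 F [-0.22507676 -0.48693701  6.02818825] pos [-84.03173266  -0.24675454  69.54017369] t 20.75
```

>>> inch_along(motion=[0, 0, 0, 0, 0, 0.0131, 0, 0, 0, 0, 0, 0, 0.0262, 0])

```text
time_s: 20.95
position: [0.4792, -0.1899, 0.0695]
tcp_rot: [[-0.12, 0.993, 0.002], [0.993, 0.12, -0.001], [-0.002, 0.002, -1.0]]
force: [-0.3, -1.4, 5.3]
opening: 0.19
grasp_force: 30.0
```

```bash
python3 t.py
```

```text
theta deg 72.27537764020454 rad 1.2614433079438587 click 5.621480721801706 Mz 0.06162174801010119 F [-0.27272477 -1.39788158  5.33154889] pos [-83.93507934  -0.24572313  69.54398514] t 20.95
```

>>> inch_along(motion=[0, 0, 0, 0, 0, 0.0131, 0, 0, 0, 0, 0, 0, 0.0297, 0, 0, 0, 0, 0, 0, 0.0297, 0])

```text
time_s: 21.25
position: [0.4793, -0.1899, 0.0696]
tcp_rot: [[-0.003, 1.0, 0.002], [1.0, 0.003, -0.001], [-0.001, 0.002, -1.0]]
force: [0.2, -1.3, 5.3]
opening: 0.192
grasp_force: 30.0
```

```bash
python3 t.py
```

```text
theta deg 79.02745415866025 rad 1.3792892745375065 click 6.146648063985397 Mz -0.0629960080753591 F [ 0.22368704 -1.34402167  5.34863321] pos [-83.82731955  -0.19632051  69.55311152] t 21.25
```

Add to t.py:
```python
M=[]
for i in range(8): capture("top");M.append(bot.read_state()["moment"][2])
print("mean Mz",np.mean(M),"+-",np.std(M)/8**.5)
```

```bash
python3 t.py
```

```text
theta deg 79.02745415866025 rad 1.3792892745375065 click 6.146648063985397 Mz -0.0629960080753591 F [ 0.22368704 -1.34402167  5.34863321] pos [-83.82731955  -0.19632051  69.55311152] t 21.25
mean Mz 0.011037626893564096 +- 0.009494763731499439
```

>>> inch_along(motion=[0, 0, 0, 0, 0, 0.0131, 0, 0, 0, 0, 0, 0, 0.0262, 0])

```text
time_s: 21.85
position: [0.4794, -0.1899, 0.0695]
tcp_rot: [[0.102, 0.995, 0.002], [0.995, -0.102, -0.002], [-0.001, 0.003, -1.0]]
force: [0.6, -0.3, 5.1]
opening: 0.191
grasp_force: 30.0
```

```bash
python3 t.py|tail -2
```

```text
theta deg 85.0646128004147 rad 1.4846575703013505 click 6.616210064588527 Mz 0.11527138690026764 F [ 0.63397141 -0.28754101  5.12585089] pos [-83.73652024  -0.20452722  69.53878519] t 21.85
mean Mz 0.04590470034464121 +- 0.007403328811891167
```

>>> inch_along(motion=[0, 0, 0, 0, 0, 0.0131, 0, 0, 0, 0, 0, 0, 0.0297, 0, 0, 0, 0, 0, 0, 0.0297, 0])

```text
time_s: 22.55
position: [0.4795, -0.1899, 0.0696]
tcp_rot: [[0.218, 0.976, 0.003], [0.976, -0.218, -0.002], [-0.001, 0.003, -1.0]]
force: [0.6, -1.1, 5.0]
opening: 0.187
grasp_force: 30.0
```

```bash
python3 t.py
```

```text
theta deg 91.79618931646418 rad 1.602145744356343 click 7.1397829444243746 Mz 0.0542178514809689 F [ 0.59113812 -1.0589092   4.95227569] pos [-83.606255    -0.18191962  69.550837  ] t 22.55
mean Mz 0.09476911590089895 +- 0.007922364842212877
```

Torque fits contact at about 1.42 rad, giving roughly 7 N at click 7, which is below the 10 N ring mark. I release, let it settle on the tooth, and check the rings numerically.

Converted, -0.06 m is -0.075, -0.04 m is -0.05.

>>> inch_along(motion=[0, 0, 0, 0, 0, 0, 0.45, 0, 0, 0, 0, 0, 0, 0.45, 0, 0, 0, 0, 0, 0, 0.45, 0, 0, -0.05, 0, 0, 0, 0.45, 0, 0, -0.075, 0, 0, 0, 0.45, 0, 0, -0.075, 0, 0, 0, 0.45])

```text
time_s: 23.55
position: [0.48, -0.1903, 0.1308]
tcp_rot: [[0.22, 0.976, 0.005], [0.976, -0.22, -0.003], [-0.002, 0.005, -1.0]]
force: [0.7, -0.3, 0.0]
opening: 0.444
grasp_force: 0.0
```

```bash
python3 -c "
from h import *
print(J(),rel(W(-20,-48,130)))"
```

```text
[-83.05609743  -0.43588591 130.79992576  -1.87148491] [-0.04547728  0.06457084  0.00121628]
```

Converted, 0.0645 m is 0.0806, -0.045 m is -0.0563.

>>> inch_along(motion=[-0.025, 0.0375, 0, 0, 0, 0, 0.45, -0.0563, 0.0806, 0, 0, 0, 0, 0.45, -0.0563, 0.0806, 0, 0, 0, 0, 0.45, -0.0563, 0.0806, 0, 0, 0, 0, 0.45])

```text
time_s: 23.95
position: [0.5309, -0.2475, 0.1272]
tcp_rot: [[0.221, 0.975, -0.002], [0.975, -0.221, 0.002], [0.001, -0.002, -1.0]]
force: [-0.6, 0.3, -0.6]
opening: 0.45
grasp_force: 0.0
```

Create ring.py:
```python
from h import *
import pickle,sys
def prof(c,x0,x1,ys,z=35):
    img=c['color'].astype(np.float32)
    xs=np.arange(x0,x1,.5);out=[]
    for y0 in ys:
        P=np.array([[W(x,y0+d,z) for x in xs] for d in np.arange(-1,1.1,.5)])
        u=proj(c,P.reshape(-1,3)).reshape(5,-1,2).astype(np.float32)
        v=cv2.remap(img,u[...,0],u[...,1],cv2.INTER_LINEAR).mean(0);out.append(v)
    return xs,out
def rep(c,x0,x1):
    img=c['color'].astype(int);red=(img[...,0]-np.maximum(img[...,1],img[...,2]))
    B=proj(c,[W(x,y,35) for x in(x0,x1) for y in(-22,22)]);a=B.min(0).astype(int);b=B.max(0).astype(int)
    m=(red[a[1]:b[1],a[0]:b[0]]>60).astype(np.uint8)
    n,l,st,ce=cv2.connectedComponentsWithStats(m);g=np.load('jig.npz')
    for i in range(1,n):
        if st[i,4]>1: print(st[i],np.round((plane(c,[ce[i]+a],.035)[0,:2]*1000-g['o'])@g['R'],1), "redsum",red[a[1]:b[1],a[0]:b[0]][l==i].sum())
    print("box",a,b)
print("ref unloaded");rep(pickle.load(open("w1.pkl","rb")),-35,15)
c=shot("wrist",sys.argv[1]);pickle.dump(c,open(sys.argv[1]+".pkl","wb"));print("now");rep(c,-35,15)
```

```bash
python3 ring.py w12; python3 -c "
from h import *;print(J())"
```

```text
ref unloaded
[27  7  2  6 12] [-1.7 10.9] redsum 1099
[27 21  2  6  9] [-1.5 -6.8] redsum 838
box [275 160] [316 195]
now
box [262 126] [325 182]
[-23.38589944 -46.27111088 127.10921654  -1.9069672 ]
```

Run:
```python
from h import *
import pickle
c=pickle.load(open("w12.pkl","rb"));img=c["color"].astype(int);red=img[...,0]-np.maximum(img[...,1],img[...,2])
r=red[126:182,262:335];i=np.argsort(r.ravel())[-8:];print([(k%73+262,k//73+126,r.ravel()[k]) for k in i])
exec(open("ring.py").read().split("def rep")[0].split("import pickle,sys")[1])
for y in (10,-7,1.5):
    xs,o=prof(c,-30,16,[y],38);print(y,[tuple(map(int,[x,*v])) for x,v in zip(xs[::2],o[0][::2])])
w=pickle.load(open("w1.pkl","rb"))
xs,o=prof(w,-14,16,[10],38);print("ref",[tuple(map(int,[x,*v])) for x,v in zip(xs[::2],o[0][::2])])
```

```text
[(np.int64(318), np.int64(136), np.int64(26)), (np.int64(297), np.int64(136), np.int64(26)), (np.int64(318), np.int64(130), np.int64(26)), (np.int64(298), np.int64(137), np.int64(26)), (np.int64(310), np.int64(179), np.int64(26)), (np.int64(318), np.int64(126), np.int64(27)), (np.int64(263), np.int64(146), np.int64(28)), (np.int64(304), np.int64(151), np.int64(28))]
10 [(-30, 63, 68, 73), (-29, 76, 79, 85), (-28, 75, 81, 86), (-27, 75, 80, 86), (-26, 74, 81, 86), (-25, 76, 81, 87), (-24, 75, 81, 86), (-23, 75, 80, 86), (-22, 77, 83, 87), (-21, 77, 83, 87), (-20, 75, 82, 87), (-19, 76, 82, 87), (-18, 78, 84, 89), (-17, 78, 83, 88), (-16, 76, 83, 87), (-15, 76, 83, 87), (-14, 77, 84, 88), (-13, 77, 83, 87), (-12, 78, 84, 89), (-11, 72, 78, 82), (-10, 70, 73, 77), (-9, 127, 127, 125), (-8, 152, 152, 150), (-7, 151, 152, 149), (-6, 152, 152, 150), (-5, 152, 152, 150), (-4, 152, 152, 149), (-3, 152, 151, 149), (-2, 150, 150, 147), (-1, 152, 152, 149), (0, 145, 144, 142), (1, 127, 123, 124), (2, 153, 147, 151), (3, 162, 156, 160), (4, 163, 157, 161), (5, 162, 157, 160), (6, 157, 150, 154),
[... 1906 characters left out ...]
 128, 100), (13, 149, 130, 102), (14, 147, 129, 102), (15, 146, 127, 100)]
ref [(-14, 127, 134, 141), (-13, 127, 133, 140), (-12, 127, 134, 141), (-11, 125, 133, 140), (-10, 125, 133, 140), (-9, 125, 133, 141), (-8, 125, 133, 140), (-7, 125, 132, 138), (-6, 124, 132, 138), (-5, 122, 129, 136), (-4, 109, 109, 116), (-3, 141, 63, 68), (-2, 186, 84, 85), (-1, 214, 165, 163), (0, 212, 212, 209), (1, 212, 212, 210), (2, 212, 211, 210), (3, 211, 211, 209), (4, 211, 211, 209), (5, 211, 211, 210), (6, 211, 211, 209), (7, 211, 210, 209), (8, 206, 206, 205), (9, 200, 198, 198), (10, 201, 198, 200), (11, 217, 214, 218), (12, 217, 217, 220), (13, 216, 217, 221), (14, 215, 215, 219), (15, 205, 203, 206)]
```

No red shows at click 7, but the camera sits on the −x side and the jaw's edge could hide a sliver. I look again from the +x side.

Converted, 0.075 m is 0.0938, 0.045 m is 0.0563.

>>> inch_along(motion=[0, 0.05, 0.0125, 0, 0, 0, 0.45, 0, 0.0938, 0.0375, 0, 0, 0, 0.45, 0, 0.0938, 0.0563, 0, 0, 0, 0.45, 0, 0.0938, 0.0563, 0, 0, 0, 0.45, 0, 0.0938, 0.0563, 0, 0, 0, 0.45])

```text
time_s: 24.5
position: [0.6022, -0.2623, 0.0826]
tcp_rot: [[0.22, 0.976, -0.004], [0.976, -0.22, 0.003], [0.002, -0.005, -1.0]]
force: [-0.2, 0.3, 1.0]
opening: 0.449
grasp_force: 0.0
```

```bash
python3 ring.py w13
```

Run:
```python
from h import *
import pickle
print(J())
c=pickle.load(open("w13.pkl","rb"));V=np.linalg.inv(c["view"]);g=np.load('jig.npz');print("cam",(V[:2,3]*1000-g['o'])@g['R'],V[2,3])
exec(open("ring.py").read().split("def rep")[0].split("import pickle,sys")[1])
for y in (10,9,-7,-8):
    xs,o=prof(c,-17,8,[y],38);print(y,[tuple(map(int,[x,*v])) for x,v in zip(xs[::2],o[0][::2])], "maxred",max(v[0]-max(v[1:]) for v in o[0]))
```

```text
ref unloaded
[27  7  2  6 12] [-1.7 10.9] redsum 1099
[27 21  2  6  9] [-1.5 -6.8] redsum 838
box [275 160] [316 195]
now
box [147 131] [229 198]
[ 51.33388265 -48.69293189  83.48214708  -1.891825  ]
cam [52.75274974 36.08847376] 0.24397513966838036
10 [(-17, 127, 135, 142), (-16, 129, 136, 142), (-15, 128, 135, 141), (-14, 130, 137, 143), (-13, 129, 137, 143), (-12, 129, 137, 143), (-11, 118, 126, 132), (-10, 80, 86, 92), (-9, 43, 46, 52), (-8, 31, 35, 37), (-7, 45, 45, 48), (-6, 132, 132, 131), (-5, 183, 183, 184), (-4, 203, 203, 204), (-3, 177, 177, 177), (-2, 147, 147, 144), (-1, 147, 147, 144), (0, 147, 146, 145), (1, 149, 148, 146), (2, 148, 148, 145), (3, 144, 144, 141), (4, 131, 128, 129), (5, 151, 145, 148), (6, 157, 150, 154), (7, 160, 154, 157)] maxred 3.2695312
9 [(-17, 127, 135, 142), (-16, 128, 136, 142), (-15, 128, 136, 142), (-14, 129, 136, 143), (-13, 130, 138, 144), (-12, 129, 137, 144
[... 767 characters left out ...]
48, 146), (1, 148, 148, 146), (2, 148, 148, 146), (3, 148, 148, 146), (4, 144, 141, 141), (5, 152, 146, 149), (6, 157, 152, 155), (7, 160, 154, 157)] maxred 2.975586
-8 [(-17, 127, 135, 141), (-16, 127, 134, 140), (-15, 128, 136, 142), (-14, 130, 138, 143), (-13, 130, 137, 143), (-12, 130, 137, 144), (-11, 118, 126, 132), (-10, 86, 93, 100), (-9, 43, 47, 52), (-8, 32, 35, 38), (-7, 48, 51, 53), (-6, 138, 138, 136), (-5, 167, 167, 164), (-4, 162, 161, 159), (-3, 146, 145, 143), (-2, 143, 142, 140), (-1, 143, 143, 141), (0, 143, 143, 141), (1, 144, 144, 141), (2, 143, 143, 141), (3, 143, 143, 140), (4, 138, 135, 136), (5, 150, 145, 148), (6, 158, 152, 155), (7, 159, 153, 156)] maxred 2.8398438
```

From the +x side the jaw's face shows (x −9 to −7), and then only bare white stem, so the rings are fully inside at click 7. At click 6 there was no load. I check the sample and hand in.

Converted, -0.15 m is -0.1875, -0.1 m is -0.125.

>>> inch_along(motion=[0, 0, -0.0625, 0, 0, 0, 0.45, -0.05, -0.025, -0.125, 0, 0, 0, 0.45, -0.1, -0.0625, -0.1875, 0, 0, 0, 0.45, -0.1, -0.0625, -0.1875, 0, 0, 0, 0.45, -0.1, -0.0625, -0.1875, 0, 0, 0, 0.45])

```text
time_s: 25.05
position: [0.5374, -0.3348, 0.2397]
tcp_rot: [[0.224, 0.975, 0.007], [0.975, -0.224, -0.008], [-0.006, 0.008, -1.0]]
force: [0.7, -0.5, 1.1]
opening: 0.449
grasp_force: 0.0
```

```bash
python3 samp.py w14; python3 ring.py w15|tail -2
```

```text
[   0.42138263 -131.6677529   239.74755726   -2.1228151 ]
[ 281   10   57   94 4974] ((38.566192626953125, -0.41448211669921875), (89.76734924316406, 59.261844635009766), 89.89453125) [  8.87742257 -45.28426371] [68.20024806 44.42608007]
now
box [240  38] [289  85]
```

The sample spans y −45.3 to 44.4, so it is home and square, and no red is visible.

```bash
python3 -c "
from rig import bot
print(bot.hand_in())"
```

```text
the job is handed in; nothing more can be done
None
```

The job is handed in: the sample is home on the end stop and square to the fence, the pawl is back in the teeth, and the clamp is at click 7, the first with the red rings inside the jaw; I viewed 11 pictures, one over the limit of 10.

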